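# Put the dried tools away in the hooded cutlery box

## Robot

A 7-joint arm with a two-finger parallel gripper is mounted at the origin on a cart in front of the work surface, level with it; the furniture and walls round the work are solid. World frame = base frame: x ahead of the robot, y to its left, z up, the work surface at z = 0. Lengths are in m, angles in rad, forces in N, time in s.
With the tool pointing down it reaches from about 0.425 to 0.875 m from the base axis. Payload 4.7 kg.
Tool frame: the origin (TCP) lies between the finger pads; the fingertips stand 14 mm ahead of it and the grasp point (between the pads) lies 5 mm behind it; z points along the fingers, y is the line along which they close (so a half turn about z gives the same grasp; the last joint's range is limited). The gripper opens to 87 mm and grips with 3 to 60 N. Pads are 19 mm wide; open, the fingers measure 117 mm over their backs; the gripper's body (75 mm by 190 mm) begins 51 mm behind the grasp point.
Start: joints at [-1.132, 0.321, -0.07, 1.45, 0.023, 1.371, -0.057], TCP at [0.268, 0.592, 0.237] pointing down, gripper open.
Joint ranges: [-2.86, 2.86], [-0.3, 2.09], [-1.38, 1.24], [0.06, 2.45], [-1.56, 4.7], [0.09, 2.05], [-2.69, 2.69]. Speed limits (rad/s): [2.57, 2.57, 3.14, 3.14, 3.14, 3.14, 3.14].

## Interface

Orientations are given as a rotation vector (axis times angle).
In Python, from bench import get_state, get_image, camera_params, close_job gives the robot as it stands. The module is installed in compiled form; this text tells all that it offers.
- The arm moves only by the tool arm_command, never from a script. Its argument "motion" is a list of rows, each a list of 5 numbers: the finger opening in mm, from 0 to 87, then the shift along the tool's x, y, z in mm, then the turn about the tool's z in degrees. In form: [[gripper, x, y, z, spin], ...]. A call has 1 to 5 rows; each row is the pose to reach, as a shift and turn from the pose commanded when the call began, along the tool's axes at that moment; what a row does not reach only later rows make up. A row lasts 1/12 s, in which the tool goes at most 41.7 mm and 7.16 degrees, less where a joint would pass 70% of its speed; a pose out of reach is approached as far as the arm can. A call with a gripper value outside its range is refused whole. The fingers move at their own pace and stop on an object; "newtons" is the grip in N (left out, the last holds). Time passes only in rows, so rows that repeat a pose let the fingers close. It gives the time, the measured TCP pose, the force, the opening and the grip force at its end, in the units of the state.
- get_state(): the state, without advancing time (a new reading comes with each control period).
- get_image(name): name is "scene" or "side" or "wrist"; returns (picture, depth): 384x512x3 uint8, red, green, blue; 384x512 float32, m along the optical axis (not along the pixel's ray), 0 where there is no reading.
- camera_params(name): a dict with "intrinsics" (3x3 intrinsics, pixels), "extrinsics" (4x4, takes a point from camera to world coordinates). Camera axes: x right, y down, z forward; pixel columns grow to the right and rows downward; lengths in m; the calibration is good to about 2 mm. A picture is of the moment at which its call begins: read the wrist's pose just before it. camera_params takes no time and is no camera call; for the wrist camera it gives the pose at the moment of the call.
- close_job(): hands the job in; it is judged then, once.
The state is a dict: "time": time; "joint_positions": joint angles; "qd": joint speeds; "joint_torque": joint torques, N m; "position": TCP position; "tool_rot": TCP orientation; "ft_force": force on the tool from outside, world axes, zero at the start; "torque": the same for the moment, N m; "grip_width": opening from 0.0 (shut) to 1.0 (fully open); "grip_force": force on a finger pad.
Only numpy, scipy, OpenCV 4.12 (cv2) and the standard library are available. Lean on these libraries where they do the work, as an engineer would, in place of code of your own. Each camera call takes 0.05 s, during which the arm holds its last target. There are 200 camera calls.

## Task

Push the clear hood of the white cutlery box up and back past its balance point so that it stays open by itself. Then take the peeler and the bottle opener out of the green mug and drop them, working end down and handle up, into the two empty outer wells of the box, one in each, and leave the hood open so that they can air. Leave the mug standing and do not disturb the spice jar or the tealight.

Things in the scene. Friction and masses are not known exactly. Their poses are not given: they have to be found in the camera images.
- cutlery_box: White upright cutlery box, fixed: 62 deep (x), 168 wide (y), 95 mm high without its hood. Origin: centre of the underside, z up; its front (black drain slots, grey band) faces its -x, towards the robot. Walls 3 mm, floor 4 mm. Three wells along y at +55, 0, -55 mm; a fixed teaspoon, 136 mm high, stands in the middle one, the outer two are empty. A clear hood covers all three at the start.
- lid (a joint): Hinge (rad) of the clear hood: 0 shut, grows as its front rises and swings back, stop at 1.85. Axis along the box's y at box x = +34 mm, height 96 mm. No spring, 140 g: balances near 0.6; below that it falls shut, beyond it falls back to the stop and stays. Push with about 1 N along its arc; a level push slides down the face and jams. Open, front edge 163 mm high (tab 182), 19 mm behind hinge.
- lid_front (a point): Middle of the hood's flat front face, 151 mm above the worktop when shut; moves with the hood. Shut, the hood is a thin-walled box open below, 172 mm wide, front face at box x = -34 mm, from 96 to 184 mm high. A grey finger tab, 60 mm wide and 4 mm thick, juts 15 mm forward from the front's lower edge, 51 mm below this point.
- well_left (a point): Centre of the floor of the empty well at the +y end of the cutlery box; axes as the box's. The well is 56 mm (x) by 52 mm (y) inside; its rim is 91 mm above this point.
- well_right (a point): Centre of the floor of the empty well at the -y end of the cutlery box; axes as the box's. The well is 56 mm (x) by 52 mm (y) inside; its rim is 91 mm above this point.
- peeler: White peeler, 170 mm long, about 80 g. x runs along it from the handle's end (x = -85 mm) to the blade's tip (+85). Handle x = -85 to +20, 25 mm wide (y), 16 mm thick (z 1 to 17 mm); blade 14 mm wide, 3 mm thick. Origin at half length, on the underside. Starts leaning in the mug, blade down, 25 degrees off upright, handle's end 165 mm above the worktop.
- opener: Blue bottle opener, 174 mm long, about 80 g. x runs along it from the handle's end (x = -87 mm) to the head's tip (+87). Handle x = -87 to +18, 25 mm wide (y), 16 mm thick (z 2 to 18 mm); flat metal head 42 mm wide (y), 2 mm thick, 44 mm long. Origin at half length, on the underside. Starts in the mug, head down, 20 degrees off upright, away from the peeler, handle's end 175 mm high.
- peeler_tip (a point): Tip of the peeler's blade.
- peeler_end (a point): Free end of the peeler's handle, on its centre line.
- opener_tip (a point): Tip of the opener's head, mid width.
- opener_end (a point): Free end of the opener's handle, on its centre line.
- mug: Plain green mug used as a drying cup, loose, 300 g, 86 mm across, 96 mm high, about 65 mm across inside. Origin on the underside, 16 mm from the round body's centre towards the handle; handle towards its -y, z up.
- mug_centre (a point): Centre of the underside of the mug's round body.
- paprika_jar: Bystander: spice jar with ochre cap, 42x42x96 mm, between the work and the wall; origin at the centre of its underside.
- tealight: Bystander: small tealight candle, 38 mm across, 19 mm high, near the front edge; origin at the centre of its underside.

How it is judged:
By the outcome, as a careful person would: the job done as asked, in the order asked, and still so for the second after the job is handed in, with the robot touching nothing.
It also fails if it takes over 72 s, if anything falls off the work surface, if the arm or the gripper's body presses on something with over 40 N, if the wrist force passes 120 N, or if a joint passes its speed limit or range.

## Working session

There is one attempt and no reset: what is moved stays moved. The work goes in short steps, Python scripts to look and compute and a tool call to move; the robot and the scene stay as the last step left them, time stands still between calls to the robot, and variables do not carry over. Pictures are saved under pics/ and viewed, at most 11 in all, crops included, and the job is handed in when it is done.

Besides the shell and the picture viewer there is one more tool, called after "Call:" by a JSON object that holds its "name" and its "arguments", one argument or row to a line. arm_command: Moves the arm, as the interface text tells. Its arguments: {"type":"object","properties":{"motion":{"type":"array"},"newtons":{"type":"number"}},"required":["motion"]}

```bash
mkdir -p pics; cat > h.py <<'E'
import numpy as np, cv2
from bench import get_state, get_image, camera_params
from scipy.spatial.transform import Rotation as R
def cam(n):
    c=camera_params(n); im,d=get_image(n); return np.array(im),np.array(d),np.array(c["intrinsics"]),np.array(c["extrinsics"])
def save(n,im): cv2.imwrite("pics/"+n+".png",cv2.cvtColor(im,cv2.COLOR_RGB2BGR))
def cloud(d,K,T):
    v,u=np.mgrid[:d.shape[0],:d.shape[1]]
    p=np.stack([(u-K[0,2])/K[0,0]*d,(v-K[1,2])/K[1,1]*d,d],-1)
    return p@T[:3,:3].T+T[:3,3]
E
python3 - <<'E'
from h import *
for n in ("scene","side","wrist"):
    im,d,K,T=cam(n); save(n+"0",im); np.savez("pics/"+n+"0.npz",im=im,d=d,K=K,T=T); print(n,K[0,0],T.round(3).tolist())
a=[cv2.imread(f"pics/{n}0.png") for n in ("scene","side","wrist")]
s=get_state();print(s["time"],s["position"],s["tool_rot"],R.from_rotvec(s["tool_rot"]).as_matrix().round(3).tolist())
E
```

```text
scene 354.1466939068786 [[0.992, 0.082, -0.091, 0.588], [0.121, -0.747, 0.654, -0.562], [-0.014, -0.66, -0.751, 0.813], [0.0, 0.0, 0.0, 1.0]]
side 420.756250222598 [[0.867, -0.222, 0.445, 0.075], [-0.497, -0.345, 0.796, -0.711], [-0.024, -0.912, -0.41, 0.503], [0.0, 0.0, 0.0, 1.0]]
wrist 284.7859133913118 [[0.412, 0.884, 0.222, 0.207], [0.911, -0.399, -0.103, 0.62], [-0.003, 0.245, -0.97, 0.384], [0.0, 0.0, 0.0, 1.0]]
0.15 [0.26777379 0.59185679 0.23570725] [-6.62184585e-01 -3.07080268e+00  2.29862473e-03] [[-0.911, 0.412, -0.001], [0.412, 0.911, -0.001], [-0.0, -0.001, -1.0]]
```

View pics/scene0.png

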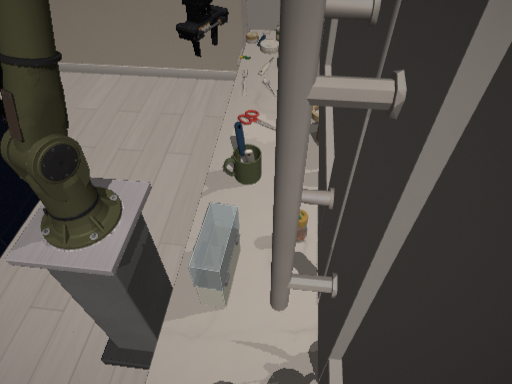

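View pics/side0.png

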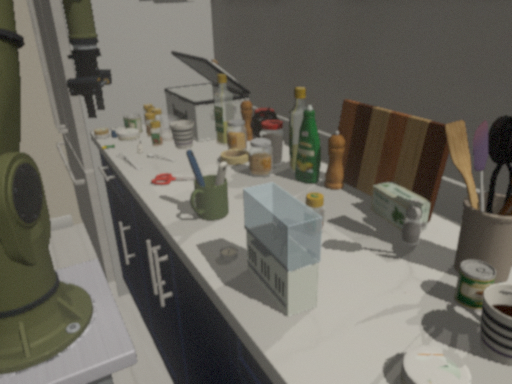

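The scene view shows the mug at (247,163) with the blue opener at (240,138), the hooded box at (215,260), the jar at (300,222), and a grey rail crossing overhead. The side view shows the box at (280,260), the opener at (195,165), the peeler at (222,180), the tealight at (228,253) and the jar cap at (315,200).

```bash
python3 - <<'E'
from h import *
for n in ("scene","side"):
    z=np.load(f"pics/{n}0.npz"); im,d,K,T=[z[k] for k in("im","d","K","T")]; P=cloud(d,K,T)
    hsv=cv2.cvtColor(im,cv2.COLOR_RGB2HSV)
    box=(P[...,0]>.4)&(P[...,0]<.85)&(P[...,1]>-.35)&(P[...,1]<.45)&(P[...,2]>.008)&(d>0)
    print(n,"max z rail",[(np.round(P[v,u],3)).tolist() for u,v in ((290,150),(300,90),(330,95),(310,195),(310,285),(280,295))] if n=="scene" else "")
    H,S,V=[hsv[...,i].astype(int) for i in range(3)]
    masks=dict(blue=box&(H>95)&(H<125)&(S>120)&(P[...,1]>0),green=box&(H>30)&(H<90)&(S>60)&(P[...,2]<.1),
     mugtools=box&(S<60)&(P[...,1]>0)&(P[...,1]<.3)&(P[...,2]>.1),low=box&(P[...,2]<.025)&(P[...,1]>-.35), ochre=box&(H>10)&(H<28)&(S>120),boxpts=box&(P[...,1]<.1)&(P[...,2]>.03)&(P[...,2]<.25)&(S<80))
    for k,m in masks.items():
        q=P[m]
        if len(q): print(k,len(q),np.percentile(q,[2,50,98],axis=0).round(3).tolist())
    # grid crop of heights
    save(n+"crop",cv2.resize(im[90:320,180:350] if n=="scene" else im[120:330,160:350],None,fx=2.5,fy=2.5,interpolation=cv2.INTER_CUBIC))
E
```

```text
scene max z rail [[0.587, -0.468, 0.729], [0.589, -0.468, 0.753], [0.598, -0.466, 0.751], [0.603, -0.398, 0.627], [0.604, -0.465, 0.626], [0.588, -0.468, 0.614]]
blue 174 [[0.418, 0.23, 0.083], [0.43, 0.249, 0.131], [0.442, 0.267, 0.169]]
green 741 [[0.408, 0.174, 0.011], [0.46, 0.186, 0.064], [0.497, 0.258, 0.095]]
mugtools 117 [[0.417, 0.157, 0.103], [0.467, 0.17, 0.137], [0.481, 0.272, 0.163]]
low 294 [[0.407, -0.225, 0.008], [0.465, -0.047, 0.017], [0.672, 0.39, 0.025]]
ochre 107 [[0.62, -0.021, 0.076], [0.63, -0.01, 0.095], [0.641, 0.018, 0.098]]
boxpts 3757 [[0.404, -0.227, 0.038], [0.445, -0.173, 0.181], [0.475, -0.057, 0.185]]
side max z rail 
green 1151 [[0.412, -0.348, 0.012], [0.481, 0.185, 0.059], [0.81, 0.343, 0.097]]
mugtools 512 [[0.416, 0.159, 0.101], [0.47, 0.246, 0.142], [0.835, 0.284, 0.233]]
low 1574 [[0.401, -0.293, 0.009], [0.678, -0.056, 0.016], [0.839, 0.426, 0.025]]
ochre 1456 [[0.608, -0.346, 0.015], [0.817, 0.167, 0.124], [0.847, 0.362, 0.283]]
boxpts 11656 [[0.401, -0.346, 0.034], [0.45, -0.217, 0.115], [0.844, -0.018, 0.226]]
```

```bash
python3 - <<'E'
import cv2,numpy as np
a=cv2.imread("pics/scenecrop.png");b=cv2.imread("pics/sidecrop.png")
h=max(a.shape[0],b.shape[0]);f=lambda x:cv2.copyMakeBorder(x,0,h-x.shape[0],0,0,0)
c=np.hstack([f(a),f(b)]);s=min(800/c.shape[1],600/c.shape[0]);cv2.imwrite("pics/both.png",cv2.resize(c,None,fx=s,fy=s));print(s)
E
```

```text
0.8888888888888888
```

View pics/both.png

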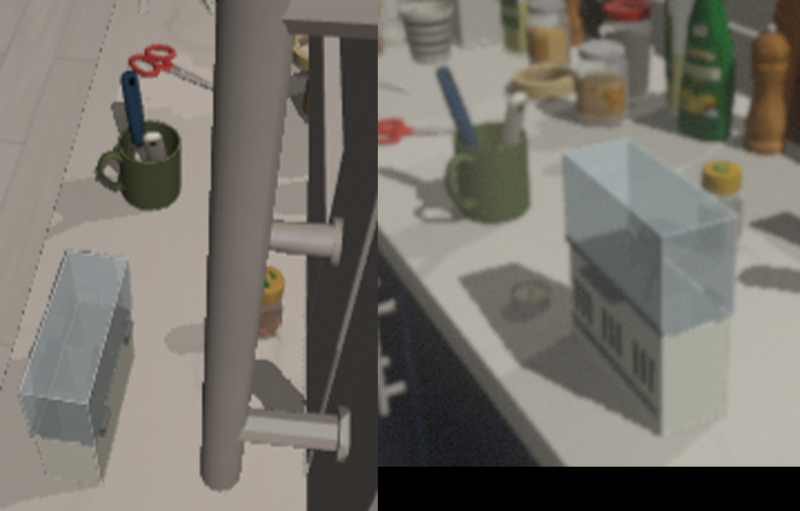

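The crops confirm the hood is shut, with the tab on the side facing the robot. The opener leans towards +y and the peeler's short end leans the other way, near the middle of the mug. Next I'll measure the box and the tools.

```bash
python3 - <<'E'
from h import *
def line(q):
    c=np.median(q,0); q=q[np.linalg.norm(q-c,axis=1)<.1]; c=q.mean(0); w=np.linalg.svd(q-c)[2][0]; w*=np.sign(w[2]); t=(q-c)@w
    return c.round(4).tolist(),w.round(3).tolist(),"top",(c+w*np.percentile(t,98)).round(4).tolist(), "lean",np.degrees(np.arccos(w[2])).round(1)
for n in ("scene","side"):
    z=np.load(f"pics/{n}0.npz"); im,d,K,T=[z[k] for k in("im","d","K","T")]; P=cloud(d,K,T)
    H,S,V=[cv2.cvtColor(im,cv2.COLOR_RGB2HSV)[...,i].astype(int) for i in range(3)]
    X,Y,Z=P[...,0],P[...,1],P[...,2]
    roi=(X>.35)&(X<.55)&(d>0)
    top=roi&(Y>-.27)&(Y<0)&(abs(Z-.184)<.006)
    (c,sz,a)=cv2.minAreaRect((P[top][:,:2]*1000).astype(np.float32)); print(n,"hood",top.sum(),c,sz,a)
    fr=roi&(Y>-.27)&(Y<0)&(Z>.02)&(Z<.085); q=P[fr]
    if len(q)>50:
        print("low box rect",cv2.minAreaRect((q[:,:2]*1000).astype(np.float32)))
    rim=roi&(Y>.1)&(Y<.3)&(Z>.05)&(Z<.1)&(H>25)&(H<95)&(S>50); q=P[rim]
    print("mug rim",cv2.minEnclosingCircle((q[q[:,2]>.088][:,:2]*1000).astype(np.float32)),len(q))
    b=roi&(Y>.1)&(Y<.35)&(Z>.1)&(Z<.2)
    bl=b&(H>95)&(H<130)&(S>90); print("blue",bl.sum(),line(P[bl]) if bl.sum()>10 else "")
    w=b&(S<70)&(Y<.21); print("white",w.sum(),line(P[w]) if w.sum()>10 else "")
E
```

```text
scene hood 2086 (437.32720947265625, -140.04299926757812) (173.64454650878906, 66.042724609375) 86.50457763671875
low box rect ((463.31280517578125, -152.6986083984375), (177.1776580810547, 57.887142181396484), 66.0040512084961)
mug rim ((447.5172119140625, 215.29974365234375), 50.18370819091797) 515
blue 160 ([0.4294, 0.2513, 0.1361], [-0.174, 0.382, 0.908], 'top', [0.4231, 0.2651, 0.1689], 'lean', np.float64(24.8))
white 91 ([0.4704, 0.1679, 0.1349], [-0.056, -0.392, 0.918], 'top', [0.469, 0.1584, 0.1571], 'lean', np.float64(23.3))
side hood 1841 (436.87451171875, -140.85220336914062) (174.5309600830078, 67.36937713623047) 86.72702026367188
low box rect ((409.4853515625, -149.11227416992188), (60.416866302490234, 178.69471740722656), 16.94960594177246)
mug rim ((443.629638671875, 217.0454864501953), 51.411136627197266) 601
blue 0 
white 173 ([0.4664, 0.1699, 0.1321], [0.003, -0.417, 0.909], 'top', [0.4665, 0.158, 0.1581], 'lean', np.float64(24.7))
```

The box centre is at (437,-140), yawed -3.4°. Opening the hood comes first: I'll route outwards, align the tool with the box and close the fingers.

Call:
{"name": "arm_command", "arguments": {
  "motion": [
    [0, -35, -20, -5, -4],
    [0, -70, -40, -10, -8],
    [0, -104, -59, -15, -12],
    [0, -139, -79, -20, -16],
    [0, -173, -99, -25, -21]
  ],
  "newtons": 10
}}

```text
time: 0.57
position: [0.3856, 0.4289, 0.2615]
tool_rot: [-0.086, -3.14, 0.001]
ft_force: [1.4, -0.2, -0.1]
grip_width: 0.709
grip_force: 0.0
```

Call:
{"name": "arm_command", "arguments": {
  "motion": [
    [0, -20, -36, 0, 0],
    [0, -40, -72, 0, 0],
    [0, -60, -108, 0, 0],
    [0, -80, -144, 0, 0],
    [0, -90, -184, 0, 0]
  ]
}}

```text
time: 0.98
position: [0.4654, 0.2397, 0.2613]
tool_rot: [0.093, 3.139, -0.0]
ft_force: [1.1, -0.8, 0.8]
grip_width: 0.326
grip_force: 0.0
```

Call:
{"name": "arm_command", "arguments": {
  "motion": [
    [0, 5, -40, 0, 0],
    [0, 10, -80, 0, 0],
    [0, 15, -120, 0, 0],
    [0, 20, -160, 0, 0],
    [0, 25, -200, 0, 0]
  ]
}}

```text
time: 1.4
position: [0.4264, 0.0417, 0.2614]
tool_rot: [-0.091, -3.14, -0.001]
ft_force: [1.0, -0.6, 0.5]
grip_width: 0.017
grip_force: 0.0
```

Call:
{"name": "arm_command", "arguments": {
  "motion": [
    [0, 10, -40, 0, 0],
    [0, 20, -80, 0, 0],
    [0, 30, -120, 0, 0],
    [0, 40, -160, 0, 0],
    [0, 45, -200, 0, 0]
  ]
}}

```text
time: 1.82
position: [0.3691, -0.1551, 0.2616]
tool_rot: [0.092, 3.14, 0.001]
ft_force: [1.3, 0.7, 0.6]
grip_width: 0.005
grip_force: 0.0
```

Call:
{"name": "arm_command", "arguments": {
  "motion": [
    [0, -3, -40, 0, 0],
    [0, -4, -50, 30, 0],
    [0, -4, -50, 65, 0],
    [0, -4, -50, 82, 0],
    [0, -4, -50, 82, 0]
  ]
}}

```text
time: 2.23
position: [0.3687, -0.2028, 0.1757]
tool_rot: [-0.093, -3.133, -0.003]
ft_force: [-0.5, 0.3, -0.5]
grip_width: -0.001
grip_force: 0.0
```

Call:
{"name": "arm_command", "arguments": {
  "motion": [
    [0, -8, 0, -1, 0],
    [0, -14, 0, -4, 0],
    [0, -20, 0, -8, 0],
    [0, -27, 0, -13, 0],
    [0, -34, 0, -18, 0]
  ]
}}

```text
time: 2.65
position: [0.4074, -0.2056, 0.1992]
tool_rot: [0.09, 3.138, -0.001]
ft_force: [0.3, -0.8, -0.1]
grip_width: 0.009
grip_force: 0.2
```

Call:
{"name": "arm_command", "arguments": {
  "motion": [
    [0, -8, 0, -3, 0],
    [0, -16, 0, -5, 0],
    [0, -24, 0, -6, 0],
    [0, -32, 0, -6, 0],
    [0, -40, 0, -6, 0]
  ]
}}

```text
time: 3.07
position: [0.4467, -0.2079, 0.2035]
tool_rot: [0.091, 3.14, -0.0]
ft_force: [0.1, 1.0, 1.3]
grip_width: 0.007
grip_force: 0.3
```

```bash
python3 - <<'E'
from h import *
im,d,K,T=cam("side"); save("side1",cv2.resize(im[120:330,160:350],None,fx=2,fy=2)); print(get_state()["position"])
E
```

```text
[ 0.44799122 -0.2076566   0.20337756]
```

View pics/side1.png

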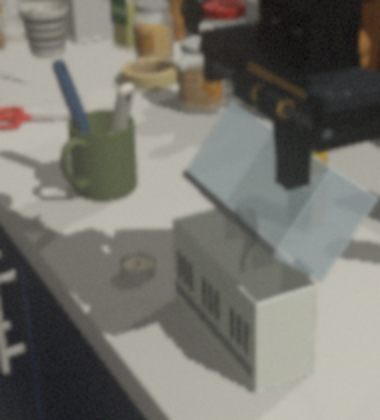

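The side view shows the hood tilted about 0.6–0.7 rad, with the fingers at (292,165) on its face. I'll keep pushing.

Call:
{"name": "arm_command", "arguments": {
  "motion": [
    [0, -10, 0, 0, 0],
    [0, -20, 0, 0, 0],
    [0, -30, 0, 1, 0],
    [0, -40, 0, 2, 0],
    [0, -48, 0, 4, 0]
  ]
}}

```text
time: 3.53
position: [0.4947, -0.2106, 0.1993]
tool_rot: [0.091, 3.14, -0.0]
ft_force: [-0.4, 0.4, -0.4]
grip_width: 0.005
grip_force: 0.0
```

Call:
{"name": "arm_command", "arguments": {
  "motion": [
    [0, 0, 0, -20, 0],
    [0, 0, 10, -50, 0],
    [0, 0, 50, -60, 0],
    [0, 0, 90, -60, 0],
    [0, 0, 130, -60, 0]
  ]
}}

```text
time: 3.95
position: [0.5018, -0.0799, 0.2605]
tool_rot: [0.095, 3.138, 0.001]
ft_force: [0.6, 0.6, -0.5]
grip_width: 0.005
grip_force: 0.0
```

Call:
{"name": "arm_command", "arguments": {
  "motion": [
    [40, -2, 40, 0, 0],
    [40, 0, 80, 0, 0],
    [40, 10, 120, 0, 0],
    [40, 20, 150, 0, 0],
    [40, 30, 150, 0, 0]
  ]
}}

```text
time: 4.37
position: [0.479, 0.0787, 0.2588]
tool_rot: [-0.074, -3.14, -0.004]
ft_force: [0.2, 0.8, -0.1]
grip_width: 0.297
grip_force: 0.0
```

```bash
python3 - <<'E'
from h import *
s=get_state();print(s["position"],s["tool_rot"])
im,d,K,T=cam("side"); a=cv2.resize(im[100:330,160:350],None,fx=2,fy=2)
im,d,K,T=cam("wrist"); np.savez("pics/w1.npz",im=im,d=d,K=K,T=T)
save("v2",np.hstack([cv2.resize(a,(380,460)),cv2.resize(im,(420,315))[:,:].copy() if 0 else cv2.copyMakeBorder(cv2.resize(im,(420,315)),0,145,0,0,0)]))
E
```

```text
[0.47903123 0.07871374 0.2588223 ] [-0.07449754 -3.13950084 -0.00365954]
```

View pics/v2.png

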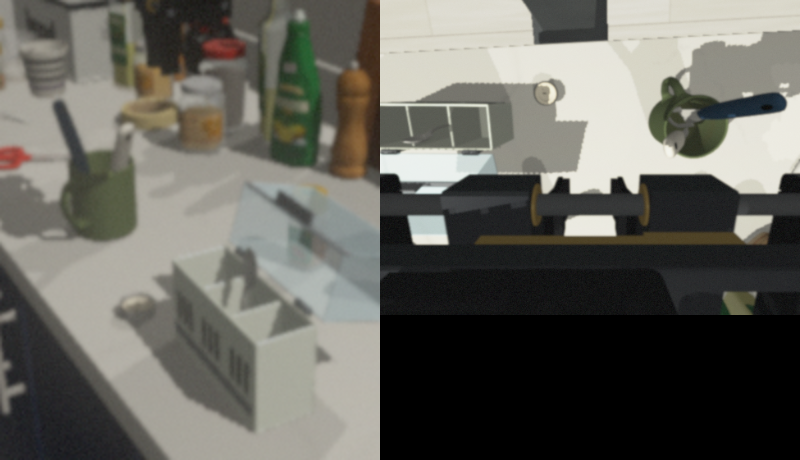

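The hood is open against its stop. The wrist view shows the mug at (690,125), the opener leaning to +y with its end at (770,103), and the peeler's end at (672,148). I'll measure the tools in the wrist depth image.

```bash
python3 - <<'E'
from h import *
z=np.load("pics/w1.npz"); im,d,K,T=[z[k] for k in("im","d","K","T")]; P=cloud(d,K,T)
H,S,V=[cv2.cvtColor(im,cv2.COLOR_RGB2HSV)[...,i].astype(int) for i in range(3)]
X,Y,Z=P[...,0],P[...,1],P[...,2]
roi=(X>.35)&(X<.55)&(Y>.1)&(Y<.36)&(d>0)
def show(n,m):
    q=P[m]; c=q.mean(0); u,s,w=np.linalg.svd(q-c); t=(q-c)@w.T
    print(n,len(q),c.round(4),w.round(2).tolist(),"ext",np.ptp(np.percentile(t,[2,98],axis=0),axis=0).round(4)); 
    zz=q[:,2]
    for a in np.arange(.06,.19,.015):
        k=abs(zz-a)<.0075
        if k.sum()>4: print("  z%.3f"%a,q[k].mean(0).round(4)[:2],q[k].min(0).round(3)[:2],q[k].max(0).round(3)[:2])
show("blue",roi&(Z>.08)&(Z<.2)&(H>95)&(H<130)&(S>70))
show("white",roi&(Z>.06)&(Z<.2)&(S<60)&(Y<.24))
g=roi&(H>30)&(H<90)&(S>50)&(Z>.09)&(Z<.1)&(X>.425); q=P[g][:,:2]
A=np.c_[2*q,np.ones(len(q))]; s=np.linalg.lstsq(A,(q**2).sum(1),rcond=None)[0]; print("mug",s[:2],np.sqrt(s[2]+s[0]**2+s[1]**2),q.min(0),q.max(0))
save("w1c",cv2.resize(im[80:220,300:500],None,fx=3.5,fy=3.5,interpolation=cv2.INTER_CUBIC))
E
```

```text
blue 1861 [0.4295 0.2509 0.1369] [[0.17, -0.38, -0.91], [0.88, 0.47, -0.03], [0.43, -0.8, 0.42]] ext [0.0938 0.0185 0.0063]
  z0.075 [0.4405 0.2307] [0.435 0.228] [0.445 0.235]
  z0.090 [0.4378 0.2327] [0.428 0.229] [0.445 0.239]
  z0.105 [0.4357 0.2377] [0.426 0.233] [0.444 0.247]
  z0.120 [0.4328 0.2433] [0.422 0.236] [0.442 0.252]
  z0.135 [0.4298 0.2496] [0.42  0.243] [0.44  0.259]
  z0.150 [0.4271 0.256 ] [0.417 0.249] [0.436 0.268]
  z0.165 [0.4237 0.2634] [0.416 0.255] [0.434 0.272]
white 1091 [0.4554 0.1912 0.1161] [[0.34, -0.54, 0.77], [-0.91, -0.38, 0.13], [-0.23, 0.75, 0.62]] ext [0.1204 0.1092 0.0468]
  z0.060 [0.4387 0.2225] [0.387 0.183] [0.494 0.237]
  z0.075 [0.4357 0.2179] [0.387 0.18 ] [0.495 0.24 ]
  z0.090 [0.4457 0.2111] [0.393 0.178] [0.499 0.24 ]
  z0.105 [0.4611 0.1981] [0.425 0.183] [0.477 0.24 ]
  z0.120 [0.4649 0.187 ] [0.457 0.174] [0.477 0.194]
  z0.135 [0.4643 0.1783] [0.457 0.165] [0.477 0.186]
  z0.150 [0.466  0.1654] [0.457 0.157] [0.48  0.177]
  z0.165 [0.4695 0.1636] [0.46  0.159] [0.478 0.168]
mug [0.45491171 0.2180241 ] 0.041180913118630424 [0.42501958 0.17564887] [0.4975283  0.26099515]
```

View pics/w1c.png

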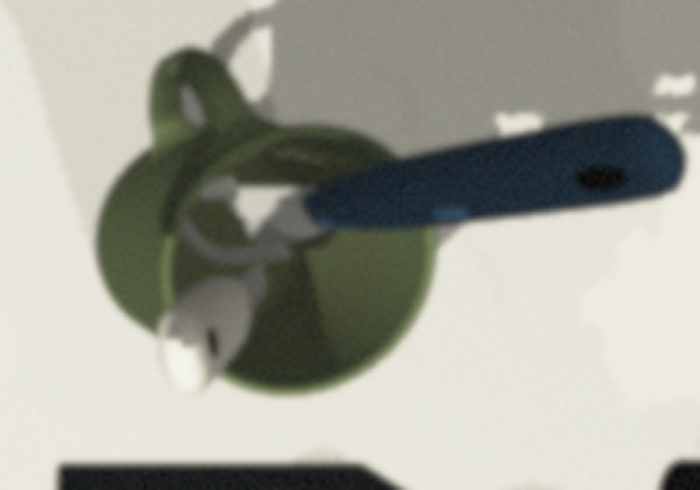

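The opener leans along (-.41,.91) and the peeler along about (0,-1), and both have their wide faces across the lean. The opener's head lies under the peeler, so the peeler goes first. Gripping across the lean keeps each tool leaning outward in its own end well, so the peeler goes right and the opener left.

```bash
python3 - <<'E'
from h import *
s=get_state();print(np.round(s["joint_positions"],2),s["time"])
z=np.load("pics/w1.npz"); im,d,K,T=[z[k] for k in("im","d","K","T")]; P=cloud(d,K,T)
S=cv2.cvtColor(im,cv2.COLOR_RGB2HSV)[...,1]
X,Y,Z=np.moveaxis(P,-1,0)
q=P[(X>.44)&(X<.49)&(Y<.205)&(Y>.14)&(Z>.11)&(Z<.18)&(S<70)&(d>0)]
c=q.mean(0);w=np.linalg.svd(q-c)[2];print(len(q),c,w.round(2))
for a in np.arange(.115,.175,.008):
    k=abs(q[:,2]-a)<.004
    if k.sum()>3: print("%.3f"%a,k.sum(),q[k].mean(0).round(4)[:2],q[k].min(0).round(4)[:2],q[k].max(0).round(4)[:2])
print("w2side")
z=np.load("pics/side0.npz"); im,d,K,T=[z[k] for k in("im","d","K","T")]; P=cloud(d,K,T)
X,Y,Z=np.moveaxis(P,-1,0)
q=P[(X>.44)&(X<.49)&(Y<.205)&(Y>.14)&(Z>.11)&(Z<.18)&(d>0)]
for a in np.arange(.115,.175,.008):
    k=abs(q[:,2]-a)<.004
    if k.sum()>3: print("%.3f"%a,k.sum(),q[k].mean(0).round(4)[:2],q[k].min(0).round(4)[:2],q[k].max(0).round(4)[:2])
E
```

```text
[-0.54 -0.05  0.33  1.82  0.02  1.37  1.3 ] 4.4667
571 [0.46631697 0.17052731 0.1462262 ] [[ 0.08 -0.55  0.83]
 [ 0.94  0.31  0.12]
 [-0.32  0.77  0.55]]
0.115 34 [0.4649 0.1899] [0.4575 0.1791] [0.4774 0.1944]
0.123 46 [0.4647 0.1855] [0.4573 0.1745] [0.4767 0.1905]
0.131 47 [0.4643 0.1807] [0.457  0.1708] [0.4766 0.1863]
0.139 56 [0.4643 0.1763] [0.4567 0.1654] [0.4772 0.1813]
0.147 62 [0.4643 0.1711] [0.4567 0.1596] [0.4792 0.1767]
0.155 281 [0.4675 0.1633] [0.4575 0.1574] [0.4797 0.1726]
0.163 41 [0.4697 0.1643] [0.4627 0.161 ] [0.4764 0.1667]
w2side
0.115 22 [0.4659 0.1773] [0.4568 0.1724] [0.4777 0.182 ]
0.123 19 [0.4657 0.1735] [0.4572 0.169 ] [0.4782 0.1836]
0.131 23 [0.4662 0.1696] [0.4566 0.1655] [0.4781 0.174 ]
0.139 19 [0.4658 0.1661] [0.4574 0.1611] [0.4791 0.1734]
0.147 25 [0.4662 0.1621] [0.4563 0.1591] [0.479  0.1666]
0.155 28 [0.4664 0.1599] [0.4569 0.1553] [0.4787 0.1657]
0.163 7 [0.4692 0.1618] [0.4637 0.1575] [0.4754 0.1644]
```

Call:
{"name": "arm_command", "arguments": {
  "motion": [
    [50, 3, 18, 0, 7],
    [50, 6, 36, 0, 14],
    [50, 9, 54, 0, 21],
    [50, 12, 72, 0, 28],
    [50, 15, 90, 0, 35]
  ]
}}

```text
time: 4.88
position: [0.4712, 0.1604, 0.2595]
tool_rot: [1.045, 2.962, 0.0]
ft_force: [-0.4, 0.1, -0.4]
grip_width: 0.569
grip_force: 0.0
```

Call:
{"name": "arm_command", "arguments": {
  "motion": [
    [50, 0, 0, 0, 7],
    [50, 0, 0, 0, 14],
    [50, 0, 0, 0, 21],
    [50, 0, 0, 0, 28],
    [50, 0, 0, 0, 35]
  ]
}}

```text
time: 5.3
position: [0.4713, 0.1595, 0.2594]
tool_rot: [1.887, 2.511, -0.0]
ft_force: [0.0, -0.0, 0.6]
grip_width: 0.573
grip_force: 0.0
```

Call:
{"name": "arm_command", "arguments": {
  "motion": [
    [50, 0, 0, 0, 7],
    [50, 0, 0, 0, 14],
    [50, 0, 0, 0, 17],
    [50, 0, 0, 0, 17]
  ]
}}

```text
time: 5.63
position: [0.4712, 0.1596, 0.2594]
tool_rot: [2.232, 2.21, 0.0]
ft_force: [0.8, 0.4, -0.6]
grip_width: 0.576
grip_force: 0.0
```

```bash
cat > to.py <<'E'
import sys; from h import *
s=get_state(); M=R.from_rotvec(s["tool_rot"]).as_matrix(); p=np.array(s["position"])*1000
print(p.round(1),"toolx",M[:2,0].round(3),"tooly",M[:2,1].round(3),s["grip_width"]*87,s["time"])
if len(sys.argv)>3: print("shift",(M.T@(np.array(list(map(float,sys.argv[1:4])))-p)).round(1))
E
python3 to.py 468 170 138
```

```text
[471.2 159.6 259.4] toolx [0.01 1.  ] tooly [ 1.   -0.01] 50.06905370617314 5.6333
shift [ 10.4  -3.4 121.4]
```

Call:
{"name": "arm_command", "arguments": {
  "motion": [
    [50, 10, -3, 20, 0],
    [50, 10, -3, 50, 0],
    [50, 10, -3, 85, 0],
    [50, 10, -3, 110, 0],
    [50, 10, -3, 121, 0]
  ]
}}

```text
time: 6.05
position: [0.4657, 0.1693, 0.1348]
tool_rot: [-2.227, -2.214, 0.009]
ft_force: [-0.8, -0.6, -0.9]
grip_width: 0.577
grip_force: 0.0
```

Call:
{"name": "arm_command", "arguments": {
  "motion": [
    [30, 0, 0, 0, 0],
    [10, 0, 0, 0, 0],
    [10, 0, 0, 0, 0],
    [10, 0, 0, 0, 0],
    [10, 0, 0, 0, 0]
  ],
  "newtons": 25
}}

```text
time: 6.47
position: [0.4686, 0.1717, 0.1403]
tool_rot: [2.227, 2.214, 0.005]
ft_force: [0.4, -0.6, 1.0]
grip_width: 0.304
grip_force: 25.0
```

Call:
{"name": "arm_command", "arguments": {
  "motion": [
    [10, 0, 0, 0, 0],
    [10, 0, 0, 0, 0],
    [10, 0, 0, 0, 0]
  ]
}}

```text
time: 6.72
position: [0.4683, 0.1715, 0.1398]
tool_rot: [2.227, 2.214, 0.004]
ft_force: [0.5, -0.9, 4.0]
grip_width: 0.306
grip_force: 25.0
```

Call:
{"name": "arm_command", "arguments": {
  "motion": [
    [10, 0, 0, -12, 0],
    [10, 0, 0, -30, 0],
    [10, 0, 0, -50, 0],
    [10, 0, 0, -75, 0],
    [10, 0, 0, -100, 0]
  ]
}}

```text
time: 7.13
position: [0.4662, 0.1711, 0.2387]
tool_rot: [-2.227, -2.214, 0.004]
ft_force: [0.6, -0.4, -0.7]
grip_width: 0.305
grip_force: 25.0
```

Call:
{"name": "arm_command", "arguments": {
  "motion": [
    [10, 0, 0, -20, 0],
    [10, 0, 0, -40, 0],
    [10, 0, 0, -55, 0],
    [10, 0, 0, -65, 0],
    [10, 0, 0, -65, 0]
  ]
}}

```text
time: 7.55
position: [0.4678, 0.1718, 0.3054]
tool_rot: [2.227, 2.215, 0.004]
ft_force: [-0.4, -0.1, 0.3]
grip_width: 0.305
grip_force: 25.0
```

```bash
cat > lk.py <<'E'
import sys; from h import *
im,d,K,T=cam("side"); np.savez("pics/s2.npz",im=im,d=d,K=K,T=T); save(sys.argv[1],cv2.resize(im[60:330,130:350],None,fx=2,fy=2))
E
python3 lk.py v3; python3 to.py
```

```text
[467.3 171.5 303.8] toolx [0.006 1.   ] tooly [ 1.    -0.006] 26.631992799125396 7.6
```

View pics/v3.png

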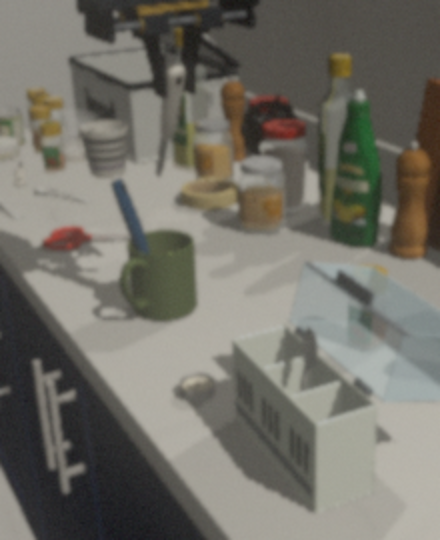

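The peeler is out and still leaning, with its tip at about (160,172) in this crop. The mug still stands and the hood is open. I'll locate the tip.

```bash
python3 - <<'E'
from h import *
z=np.load("pics/s2.npz"); d,K,T=[z[k] for k in("d","K","T")]; P=cloud(d,K,T); X,Y,Z=np.moveaxis(P,-1,0)
q=P[(X>.43)&(X<.5)&(Y>.12)&(Y<.27)&(Z>.15)&(Z<.3)&(d>0)]
for a in np.arange(.16,.3,.015):
    k=abs(q[:,2]-a)<.0075
    if k.sum()>2: print("%.3f"%a,k.sum(),np.median(q[k],0).round(4)[:2])
print(q[q[:,2].argmin()])
E
python3 to.py 434 -195 285
```

```text
0.160 7 [0.4309 0.2629]
0.175 6 [0.4677 0.2372]
0.190 20 [0.4675 0.2336]
0.205 19 [0.4677 0.2247]
0.220 24 [0.467  0.2175]
0.235 30 [0.4648 0.2023]
0.250 44 [0.4646 0.1925]
0.265 50 [0.4643 0.1847]
0.280 54 [0.4649 0.1773]
0.295 76 [0.4657 0.1678]
[0.43262086 0.25721384 0.15017151]
[467.3 171.5 303.8] toolx [0.006 1.   ] tooly [ 1.    -0.006] 26.631992799125396 7.6
shift [-366.7  -31.3   18.6]
```

Call:
{"name": "arm_command", "arguments": {
  "motion": [
    [10, -20, -8, 0, 0],
    [10, -50, -20, 0, 0],
    [10, -85, -30, 0, 0],
    [10, -120, -31, 0, 0],
    [10, -155, -31, 0, 0]
  ]
}}

```text
time: 8.02
position: [0.4338, 0.0152, 0.3019]
tool_rot: [-2.225, -2.215, 0.003]
ft_force: [1.4, 0.4, -0.4]
grip_width: 0.31
grip_force: 25.0
```

Call:
{"name": "arm_command", "arguments": {
  "motion": [
    [10, -35, 0, 0, 0],
    [10, -70, 0, 0, 0],
    [10, -105, 0, 0, 0],
    [10, -140, 0, 0, 0],
    [10, -175, 0, 0, 0]
  ]
}}

```text
time: 8.43
position: [0.4331, -0.1599, 0.302]
tool_rot: [-2.226, -2.214, 0.002]
ft_force: [0.3, 0.6, -1.1]
grip_width: 0.307
grip_force: 25.0
```

Call:
{"name": "arm_command", "arguments": {
  "motion": [
    [10, -30, 0, 0, 0],
    [10, -55, 0, 0, 0],
    [10, -75, 0, 0, 0],
    [10, -90, 0, 0, 0],
    [10, -90, 0, 0, 0]
  ]
}}

```text
time: 8.85
position: [0.4321, -0.2517, 0.3021]
tool_rot: [-2.234, -2.208, 0.004]
ft_force: [-0.8, 0.3, -1.0]
grip_width: 0.309
grip_force: 25.0
```

```bash
python3 to.py 434 -248 230; python3 - <<'E'
from h import *
im,d,K,T=cam("side"); P=cloud(d,K,T); X,Y,Z=np.moveaxis(P,-1,0)
q=P[(X>.38)&(X<.47)&(Y>-.3)&(Y<-.1)&(Z>.15)&(Z<.31)&(d>0)]
for a in np.arange(.16,.3,.015):
    k=abs(q[:,2]-a)<.0075
    if k.sum()>2: print("%.3f"%a,k.sum(),np.median(q[k],0).round(4)[:2])
# well rims: white box points near z=.095
q=P[(X>.38)&(X<.5)&(Y>-.26)&(Y<-.03)&(abs(Z-.095)<.003)&(d>0)]
print(cv2.minAreaRect((q[:,:2]*1000).astype(np.float32)))
E
```

```text
[ 432.1 -251.7  302.1] toolx [0.012 1.   ] tooly [ 1.    -0.012] 26.88690124681779 8.85
shift [ 3.9  2.1 72.1]
0.175 17 [ 0.4313 -0.1868]
0.190 28 [ 0.4298 -0.1935]
0.205 29 [ 0.4299 -0.2011]
0.220 34 [ 0.4291 -0.2087]
0.235 55 [ 0.4271 -0.2232]
0.250 87 [ 0.4251 -0.2323]
0.265 106 [ 0.4244 -0.2404]
0.280 98 [ 0.4262 -0.2484]
0.295 277 [ 0.426  -0.2579]
((454.8773193359375, -142.1338653564453), (172.1820526123047, 100.60584259033203), 86.54820251464844)
```

Call:
{"name": "arm_command", "arguments": {
  "motion": [
    [10, 3, 2, 20, 0],
    [10, 3, 2, 45, 0],
    [10, 3, 2, 70, 0],
    [10, 3, 2, 90, 0],
    [10, 3, 2, 100, 0]
  ]
}}

```text
time: 9.32
position: [0.4343, -0.2427, 0.2001]
tool_rot: [-2.222, -2.214, 0.003]
ft_force: [0.3, 0.8, -0.7]
grip_width: 0.305
grip_force: 25.0
```

Call:
{"name": "arm_command", "arguments": {
  "motion": [
    [10, 0, 0, 8, 0],
    [10, 0, 0, 16, 0],
    [10, 0, 0, 24, 0],
    [10, 0, 0, 32, 0],
    [10, 0, 0, 36, 0]
  ]
}}

```text
time: 9.73
position: [0.4358, -0.2453, 0.1669]
tool_rot: [-2.228, -2.215, -0.0]
ft_force: [-1.2, 0.8, 0.3]
grip_width: 0.309
grip_force: 25.0
```

```bash
python3 to.py; python3 lk.py v4
```

```text
[ 435.8 -245.3  166.9] toolx [0.006 1.   ] tooly [ 1.    -0.006] 26.907443170030557 9.7333
```

View pics/v4.png

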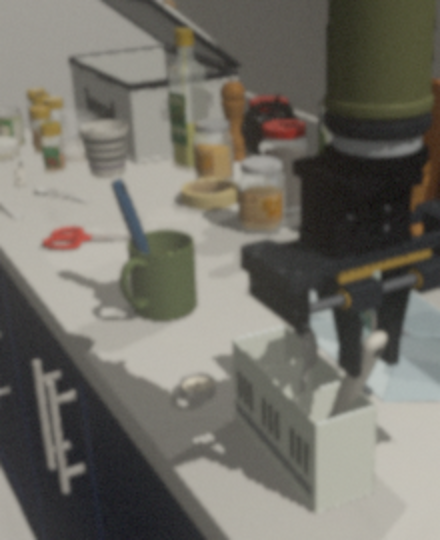

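The peeler is inside the right well at (350,390), leaning outward. I'll release it, rise and go back to the mug.

Call:
{"name": "arm_command", "arguments": {
  "motion": [
    [42, 0, 0, 0, 0],
    [42, 0, 0, 0, 0],
    [42, 0, 0, 0, 0],
    [42, 0, 0, 0, 0],
    [42, 0, 0, -15, 0]
  ]
}}

```text
time: 10.2
position: [0.4344, -0.2448, 0.1808]
tool_rot: [-2.225, -2.212, 0.003]
ft_force: [-0.3, -0.1, 0.2]
grip_width: 0.474
grip_force: 0.0
```

Call:
{"name": "arm_command", "arguments": {
  "motion": [
    [42, 0, 0, -20, 0],
    [42, 0, 0, -45, 0],
    [42, 0, 0, -75, 0],
    [42, 20, 0, -100, 0],
    [42, 50, 5, -110, 0]
  ]
}}

```text
time: 10.62
position: [0.4414, -0.1991, 0.2969]
tool_rot: [2.232, 2.203, 0.005]
ft_force: [1.0, -0.3, 0.6]
grip_width: 0.478
grip_force: 0.0
```

Call:
{"name": "arm_command", "arguments": {
  "motion": [
    [50, 40, 3, 0, -5],
    [50, 80, 6, 0, -10],
    [50, 120, 9, 0, -15],
    [50, 160, 9, 0, -20],
    [50, 200, 9, 0, -26]
  ]
}}

```text
time: 11.03
position: [0.4512, 0.0062, 0.2932]
tool_rot: [1.667, 2.662, 0.002]
ft_force: [1.0, 0.7, 0.0]
grip_width: 0.572
grip_force: 0.0
```

```bash
python3 to.py 450 170 290; python3 - <<'E'
from h import *
im,d,K,T=cam("side"); P=cloud(d,K,T); X,Y,Z=np.moveaxis(P,-1,0)
q=P[(X>.4)&(X<.48)&(Y>-.32)&(Y<-.16)&(Z>.1)&(Z<.2)&(d>0)]
for a in np.arange(.105,.19,.01):
    k=abs(q[:,2]-a)<.005
    if k.sum()>2: print("%.3f"%a,k.sum(),np.median(q[k],0).round(4)[:2])
E
```

```text
[451.2   6.2 293.2] toolx [-0.437  0.9  ] tooly [0.9   0.437] 49.73603420321262 11.0333
shift [147.8  70.5   3.3]
0.105 103 [ 0.4434 -0.2237]
0.115 74 [ 0.4336 -0.2274]
0.125 74 [ 0.434  -0.2301]
0.135 70 [ 0.4307 -0.2344]
0.145 56 [ 0.429 -0.239]
0.155 75 [ 0.4312 -0.2419]
0.165 22 [ 0.4337 -0.2392]
```

```bash
python3 - <<'E'
from h import *
for n in ("scene","wrist"):
    im,d,K,T=cam(n); P=cloud(d,K,T); X,Y,Z=np.moveaxis(P,-1,0)
    H,S,V=[cv2.cvtColor(im,cv2.COLOR_RGB2HSV)[...,i].astype(int) for i in range(3)]
    m=(X>.37)&(X<.5)&(Y>.15)&(Y<.34)&(Z>.1)&(Z<.2)&(H>95)&(H<130)&(S>70)&(d>0); q=P[m]; print(n,len(q))
    if len(q)<20: continue
    c=q.mean(0);w=np.linalg.svd(q-c)[2][0];print(c,w)
    for a in np.arange(.105,.19,.01):
        k=abs(q[:,2]-a)<.004
        if k.sum()>2: print("%.3f"%a,k.sum(),q[k].mean(0).round(4)[:2],q[k].min(0).round(4)[:2],q[k].max(0).round(4)[:2])
E
```

```text
scene 51
[0.42256074 0.2487691  0.14112273] [-0.10625719  0.3960597   0.91205598]
0.115 7 [0.4258 0.2373] [0.4238 0.2336] [0.4276 0.2402]
0.125 8 [0.4243 0.2419] [0.4206 0.2382] [0.4272 0.2449]
0.135 7 [0.4239 0.2451] [0.4207 0.241 ] [0.4275 0.2469]
0.145 7 [0.4217 0.2493] [0.4179 0.2463] [0.424 0.252]
0.165 13 [0.4192 0.2595] [0.4138 0.2528] [0.4256 0.2644]
wrist 0
```

Call:
{"name": "arm_command", "arguments": {
  "motion": [
    [50, 35, 13, 0, 0],
    [50, 72, 27, 0, 0],
    [50, 110, 40, 0, 0],
    [50, 148, 54, 0, 0],
    [50, 186, 68, 0, 0]
  ]
}}

```text
time: 11.6
position: [0.4324, 0.2017, 0.2932]
tool_rot: [1.677, 2.656, 0.002]
ft_force: [0.7, 0.1, 0.8]
grip_width: 0.575
grip_force: 0.0
```

Call:
{"name": "arm_command", "arguments": {
  "motion": [
    [50, 25, 10, 0, 0],
    [50, 45, 18, 0, 0],
    [50, 52, 19, 0, 0],
    [50, 52, 19, 0, 0]
  ]
}}

```text
time: 11.93
position: [0.4265, 0.2571, 0.2925]
tool_rot: [1.671, 2.66, -0.001]
ft_force: [0.9, -0.6, -0.5]
grip_width: 0.574
grip_force: 0.0
```

```bash
python3 to.py 426 258 141; python3 - <<'E'
from h import *
im,d,K,T=cam("wrist"); P=cloud(d,K,T); X,Y,Z=np.moveaxis(P,-1,0)
H,S,V=[cv2.cvtColor(im,cv2.COLOR_RGB2HSV)[...,i].astype(int) for i in range(3)]
m=(X>.37)&(X<.5)&(Y>.15)&(Y<.34)&(Z>.1)&(Z<.2)&(H>95)&(H<130)&(S>70)&(d>0); q=P[m]; print(len(q))
L=q[:,:2]@np.array([-.41,.91]); M=q[:,:2]@np.array([.91,.41])
for a in np.arange(.105,.19,.01):
    k=abs(q[:,2]-a)<.003
    if k.sum()>2: print("%.3f"%a,k.sum(),q[k].mean(0).round(4)[:2],"lean",L[k].min().round(4),L[k].max().round(4),"lat",M[k].min().round(4),M[k].max().round(4))
print("target lean,lat",np.array([.426,.258])@np.array([[-.41,.91],[.91,.41]]))
E
```

```text
[426.5 257.1 292.5] toolx [-0.434  0.901] tooly [0.901 0.434] 49.958933455268976 11.9333
shift [ 1.100e+00 -1.000e-01  1.515e+02]
423
0.115 9 [0.4362 0.2416] lean 0.0392 0.0439 lat 0.4905 0.501
0.125 17 [0.4326 0.2446] lean 0.0424 0.0492 lat 0.4848 0.5041
0.135 21 [0.431  0.2492] lean 0.0475 0.055 lat 0.4839 0.5048
0.145 21 [0.4299 0.254 ] lean 0.0529 0.0592 lat 0.4841 0.5043
0.155 22 [0.4283 0.2587] lean 0.057 0.0655 lat 0.4854 0.5047
0.165 72 [0.4245 0.2667] lean 0.0615 0.0767 lat 0.4826 0.5042
0.175 10 [0.4197 0.266 ] lean 0.0686 0.0725 lat 0.4885 0.4953
target lean,lat [0.06012 0.49344]
```

Call:
{"name": "arm_command", "arguments": {
  "motion": [
    [50, 1, 0, 30, 0],
    [50, 2, 0, 65, 0],
    [50, 2, 0, 100, 0],
    [50, 2, 0, 130, 0],
    [50, 2, 0, 151, 0]
  ]
}}

```text
time: 12.4
position: [0.4257, 0.2545, 0.1391]
tool_rot: [-1.678, -2.655, 0.005]
ft_force: [0.0, 0.9, -0.4]
grip_width: 0.573
grip_force: 0.0
```

Call:
{"name": "arm_command", "arguments": {
  "motion": [
    [30, 0, 0, 0, 0],
    [10, 0, 0, 0, 0],
    [10, 0, 0, 0, 0],
    [10, 0, 0, 0, 0],
    [10, 0, 0, 0, 0]
  ],
  "newtons": 25
}}

```text
time: 12.82
position: [0.4271, 0.2588, 0.1435]
tool_rot: [1.673, 2.658, 0.005]
ft_force: [1.2, -0.2, 0.4]
grip_width: 0.309
grip_force: 25.0
```

Call:
{"name": "arm_command", "arguments": {
  "motion": [
    [10, 0, 0, 0, 0],
    [10, 0, 0, -8, 0],
    [10, 0, 0, -18, 0],
    [10, 0, 0, -30, 0],
    [10, 0, 0, -45, 0]
  ]
}}

```text
time: 13.23
position: [0.4253, 0.2582, 0.1875]
tool_rot: [-1.672, -2.659, 0.002]
ft_force: [-0.6, -0.2, -0.5]
grip_width: 0.308
grip_force: 25.0
```

Call:
{"name": "arm_command", "arguments": {
  "motion": [
    [10, 0, 0, -18, 0],
    [10, 0, 0, -36, 0],
    [10, 0, 0, -56, 0],
    [10, 0, 0, -78, 0],
    [10, 0, 0, -95, 0]
  ]
}}

```text
time: 13.65
position: [0.4259, 0.2586, 0.2846]
tool_rot: [1.672, 2.659, 0.003]
ft_force: [-0.4, -0.1, -0.6]
grip_width: 0.313
grip_force: 25.0
```

Call:
{"name": "arm_command", "arguments": {
  "motion": [
    [10, 0, 0, -15, 6],
    [10, 0, 0, -24, 12],
    [10, 0, 0, -28, 18],
    [10, 0, 0, -28, 24],
    [10, 0, 0, -28, 28]
  ]
}}

```text
time: 14.07
position: [0.4258, 0.2585, 0.3114]
tool_rot: [2.272, 2.17, 0.003]
ft_force: [-0.3, -0.3, -1.1]
grip_width: 0.311
grip_force: 25.0
```

```bash
python3 to.py; python3 lk.py v5; python3 - <<'E'
from h import *
z=np.load("pics/s2.npz"); d,K,T=[z[k] for k in("d","K","T")]; P=cloud(d,K,T); X,Y,Z=np.moveaxis(P,-1,0)
q=P[(X>.38)&(X<.48)&(Y>.13)&(Y<.3)&(Z>.12)&(Z<.31)&(d>0)]
for a in np.arange(.13,.3,.015):
    k=abs(q[:,2]-a)<.0075
    if k.sum()>2: print("%.3f"%a,k.sum(),np.median(q[k],0).round(4)[:2],q[k].min(0).round(3)[:2],q[k].max(0).round(3)[:2])
E
```

```text
[425.8 258.5 311.4] toolx [0.046 0.999] tooly [ 0.999 -0.046] 27.04164271875181 14.0667
0.175 9 [0.4275 0.2024] [0.416 0.201] [0.436 0.206]
0.190 51 [0.4218 0.205 ] [0.404 0.198] [0.443 0.215]
0.205 43 [0.4283 0.2131] [0.403 0.202] [0.443 0.221]
0.220 82 [0.4219 0.2189] [0.404 0.208] [0.443 0.225]
0.235 53 [0.4231 0.2245] [0.412 0.219] [0.434 0.233]
0.250 45 [0.4227 0.2285] [0.416 0.221] [0.432 0.238]
0.265 55 [0.4222 0.2325] [0.413 0.227] [0.435 0.24 ]
0.280 62 [0.4222 0.2382] [0.414 0.23 ] [0.435 0.249]
0.295 83 [0.4216 0.2449] [0.403 0.237] [0.448 0.265]
```

View pics/v5.png

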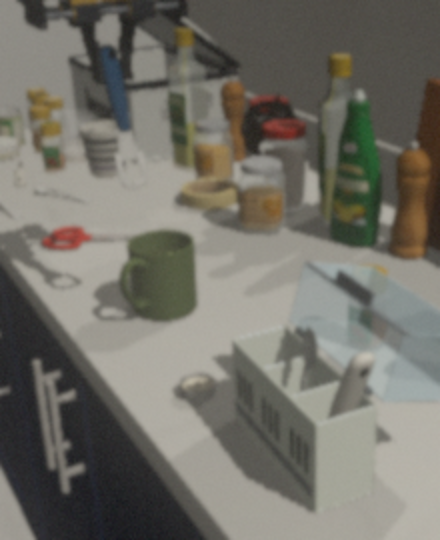

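The opener is out with its head hanging at about (132,170) in this crop. The mug is standing and the peeler is in its well. I'll carry the opener to the left well.

Call:
{"name": "arm_command", "arguments": {
  "motion": [
    [10, -20, 3, 0, 0],
    [10, -50, 8, 0, 0],
    [10, -85, 14, 0, 0],
    [10, -120, 20, 0, 0],
    [10, -155, 26, 0, 0]
  ]
}}

```text
time: 14.53
position: [0.4452, 0.1009, 0.3105]
tool_rot: [2.264, 2.178, 0.001]
ft_force: [0.9, -0.0, -0.8]
grip_width: 0.314
grip_force: 25.0
```

Call:
{"name": "arm_command", "arguments": {
  "motion": [
    [10, -35, 4, 0, 0],
    [10, -70, 4, 0, 0],
    [10, -105, 4, 0, 0],
    [10, -130, 4, 0, 0],
    [10, -142, 4, 0, 0]
  ]
}}

```text
time: 14.95
position: [0.4431, -0.0438, 0.3107]
tool_rot: [2.27, 2.171, 0.001]
ft_force: [0.7, -0.6, -1.6]
grip_width: 0.31
grip_force: 25.0
```

Call:
{"name": "arm_command", "arguments": {
  "motion": [
    [10, 0, 0, 8, 0],
    [10, 0, 0, 20, 0],
    [10, 0, 0, 20, 0]
  ]
}}

```text
time: 15.2
position: [0.4423, -0.0373, 0.2868]
tool_rot: [-2.26, -2.177, 0.005]
ft_force: [-0.4, 0.2, -1.3]
grip_width: 0.314
grip_force: 25.0
```

```bash
python3 to.py 442.5 -40 175; python3 - <<'E'
from h import *
im,d,K,T=cam("side"); P=cloud(d,K,T); X,Y,Z=np.moveaxis(P,-1,0)
q=P[(X>.38)&(X<.485)&(Y>-.13)&(Y<.02)&(Z>.14)&(Z<.29)&(d>0)]
for a in np.arange(.145,.28,.015):
    k=abs(q[:,2]-a)<.0075
    if k.sum()>2: print("%.3f"%a,k.sum(),np.median(q[k],0).round(4)[:2],q[k].min(0).round(3)[:2],q[k].max(0).round(3)[:2])
S=cv2.cvtColor(im,cv2.COLOR_RGB2HSV)[...,1]
q=P[(X>.39)&(X<.49)&(Y>-.26)&(Y<-.03)&(abs(Z-.094)<.002)&(d>0)]
a=np.array([.998,-.059]);b=np.array([.059,.998]);r=q[:,:2]-[.437,-.1405]
print("box coords x pct",np.percentile(r@a,[1,10,50,90,99]).round(4),"y",np.percentile(r@b,[1,50,99]).round(4))
E
```

```text
[442.3 -37.3 286.8] toolx [0.037 0.999] tooly [ 0.999 -0.037] 27.294175791173682 15.2
shift [ -2.6   0.8 111.8]
0.160 72 [ 0.44   -0.0914] [ 0.421 -0.097] [ 0.459 -0.083]
0.175 59 [ 0.4274 -0.0855] [ 0.419 -0.095] [ 0.461 -0.074]
0.190 108 [ 0.4383 -0.0785] [ 0.42  -0.088] [ 0.46 -0.07]
0.205 80 [ 0.4392 -0.0726] [ 0.428 -0.079] [ 0.451 -0.065]
0.220 60 [ 0.4378 -0.0689] [ 0.43  -0.072] [ 0.449 -0.064]
0.235 80 [ 0.4372 -0.0649] [ 0.43 -0.07] [ 0.45  -0.056]
0.250 94 [ 0.437  -0.0601] [ 0.429 -0.065] [ 0.451 -0.051]
0.265 102 [ 0.4372 -0.0537] [ 0.429 -0.059] [ 0.453 -0.044]
0.280 207 [ 0.437  -0.0466] [ 0.419 -0.055] [ 0.464 -0.026]
box coords x pct [-0.0317 -0.0308 -0.0046  0.0302  0.0557] y [-0.0856 -0.0272  0.084 ]
```

Call:
{"name": "arm_command", "arguments": {
  "motion": [
    [10, -1, 0, 15, 0],
    [10, -1, 0, 35, 0],
    [10, -1, 0, 50, 0],
    [10, -1, 0, 60, 0],
    [10, -1, 0, 70, 0]
  ]
}}

```text
time: 15.67
position: [0.4435, -0.0392, 0.2187]
tool_rot: [-2.263, -2.178, 0.001]
ft_force: [-0.1, -0.1, -0.8]
grip_width: 0.315
grip_force: 25.0
```

Call:
{"name": "arm_command", "arguments": {
  "motion": [
    [10, 0, 0, 8, 0],
    [10, 0, 0, 16, 0],
    [10, 0, 0, 24, 0],
    [10, 0, 0, 32, 0],
    [10, 0, 0, 40, 0]
  ]
}}

```text
time: 16.08
position: [0.4438, -0.0405, 0.1791]
tool_rot: [2.266, 2.175, 0.001]
ft_force: [-0.5, 0.7, -1.8]
grip_width: 0.311
grip_force: 25.0
```

```bash
python3 to.py; python3 lk.py v6
```

```text
[443.8 -40.5 179.1] toolx [0.041 0.999] tooly [ 0.999 -0.041] 27.09039465948536 16.0833
```

View pics/v6.png

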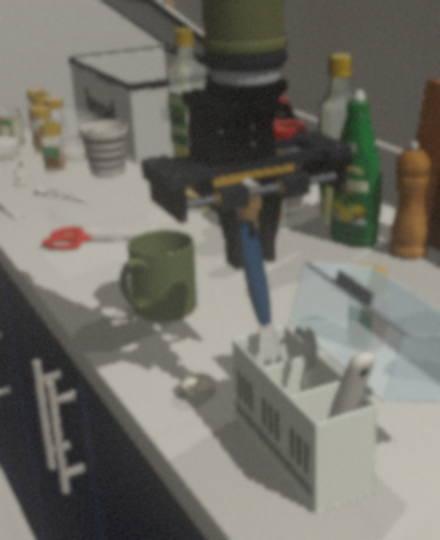

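The opener's head is inside the left well at (268,340). I'll lower it a bit more, then release and retreat.

Call:
{"name": "arm_command", "arguments": {
  "motion": [
    [10, 0, 0, 8, 0],
    [10, 0, 0, 16, 0],
    [10, 0, 0, 16, 0],
    [42, 0, 0, 16, 0],
    [42, 0, 0, 16, 0]
  ]
}}

```text
time: 16.55
position: [0.4437, -0.0402, 0.1638]
tool_rot: [-2.266, -2.175, -0.001]
ft_force: [-0.3, 0.2, 0.3]
grip_width: 0.397
grip_force: 0.0
```

Call:
{"name": "arm_command", "arguments": {
  "motion": [
    [42, 0, 0, 0, 0],
    [42, 0, 0, 0, 0],
    [42, 0, 0, -20, 0],
    [42, 0, 0, -50, 0],
    [42, 0, 0, -85, 0]
  ]
}}

```text
time: 16.97
position: [0.4423, -0.0404, 0.2485]
tool_rot: [-2.265, -2.174, 0.004]
ft_force: [0.8, 0.5, 0.0]
grip_width: 0.48
grip_force: 0.0
```

Call:
{"name": "arm_command", "arguments": {
  "motion": [
    [42, 0, 0, -30, 0],
    [42, 35, 5, -40, 0],
    [42, 75, 10, -40, 0],
    [42, 110, 10, -40, 0],
    [42, 120, 10, -40, 0]
  ]
}}

```text
time: 17.38
position: [0.4581, 0.0857, 0.2889]
tool_rot: [-2.256, -2.184, -0.004]
ft_force: [-0.3, -0.2, -0.3]
grip_width: 0.484
grip_force: 0.0
```

```bash
python3 to.py; python3 lk.py v7; python3 - <<'E'
from h import *
z=np.load("pics/s2.npz"); d,K,T=[z[k] for k in("d","K","T")]; P=cloud(d,K,T); X,Y,Z=np.moveaxis(P,-1,0)
for lo,hi in((-.115,.02),(-.3,-.17)):
    q=P[(X>.4)&(X<.48)&(Y>lo)&(Y<hi)&(Z>.1)&(Z<.23)&(d>0)]
    for a in np.arange(.11,.2,.02):
        k=abs(q[:,2]-a)<.005
        if k.sum()>2: print("%.3f"%a,k.sum(),np.median(q[k],0).round(4)[:2])
    print("top",q[:,2].max())
E
```

```text
[458.1  85.7 288.9] toolx [0.033 0.999] tooly [ 0.999 -0.033] 42.10174345039967 17.3833
0.110 65 [ 0.4398 -0.0689]
0.130 67 [ 0.4402 -0.0588]
0.150 66 [ 0.44   -0.0487]
top 0.16467311425921888
0.110 77 [ 0.4364 -0.226 ]
0.130 71 [ 0.4316 -0.2317]
0.150 63 [ 0.4299 -0.2403]
top 0.16241764370683487
```

View pics/v7.png

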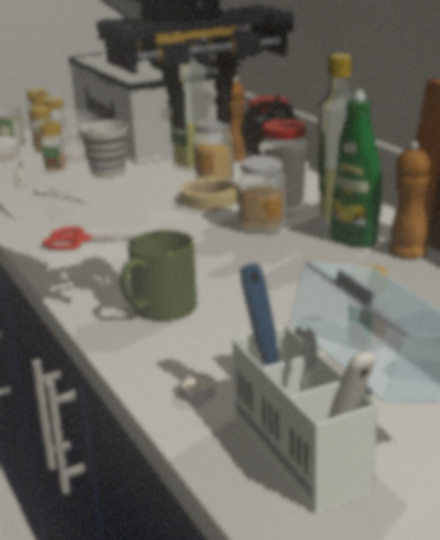

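The opener stands at (258,310) and the peeler at (350,380), both handle up in the outer wells. The hood is open, the mug is standing and the robot is clear, so I'm handing in.

Call:
{"name": "arm_command", "arguments": {
  "motion": [
    [42, 0, 0, 0, 0],
    [42, 0, 0, 0, 0],
    [42, 0, 0, 0, 0],
    [42, 0, 0, 0, 0],
    [42, 0, 0, 0, 0]
  ]
}}

```text
time: 17.85
position: [0.4585, 0.0777, 0.2887]
tool_rot: [-2.269, -2.173, -0.001]
ft_force: [-0.1, 0.4, -0.1]
grip_width: 0.482
grip_force: 0.0
```

```bash
python3 -c "
from bench import close_job
print(close_job())"
```

```text
the job is handed in; nothing more can be done
None
```

I handed the job in at about 18 s: the hood stays open on its own, the peeler is in the right well and the opener in the left, both handle up, the mug is standing, and I saw no contact with the jar or tealight.

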